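# Click the lock key onto the shaker's square spindle and turn it

## Robot

A 6-joint arm with a two-finger parallel gripper is mounted at the origin on the work surface. World frame = base frame: x ahead of the robot, y to its left, z up, the work surface at z = 0. Lengths are in m, angles in rad, forces in N, time in s.
With the tool pointing down it reaches from about 0.25 to 0.725 m from the base axis. Payload 4 kg.
Tool frame: the origin (TCP) lies at the very end of the fingers, on their centre line; the grasp point (between the pads) lies 19 mm behind it; y points along the fingers, z is the direction in which the jaws open and shut, and the axes are right-handed (so a half turn about y gives the same grasp; the last joint's range is limited). The gripper opens to 85 mm and grips with 20 to 120 N. Pads are 22 mm wide; open, the fingers measure 114 mm over their backs; the gripper's body (76 mm by 85 mm) begins 54 mm behind the grasp point. The pads swing forward as they close: fully open they stand 13 mm farther back than shut.
Start: joints at [0, 0.241, 0.005, 1.335, 0, 1.571], TCP at [0.5, -0, 0.231] pointing down, gripper open.
Joint ranges: [-2.72, 2.72], [-1.05, 1.87], [-1.09, 1.28], [-1.99, 2.15], [-1.42, 1.44], [-3.14, 3.14]. Speed limits (rad/s): [2.79, 2.79, 3.14, 3.14, 3.14, 3.14].

## Interface

Orientations are given as a 3x3 rotation matrix whose columns are the frame's x, y, z axes.
In Python, from station import env gives the robot as it stands.
- The arm moves only by the tool jog_arm, never from a script. Its argument "moves" is a list of rows, each a list of 7 numbers: the closure in counts, from 0 (fully open) to 255 (shut), then the shift along the tool's x, y, z in mm, then the turn, a rotation vector about the tool's x, y, z in degrees. In form: [[grip, x, y, z, wx, wy, wz], ...]. A call has 1 to 20 rows; each row shifts and turns the commanded pose from where the row before left it, along the tool's axes as they then stand; what a row does not reach is not made up. A row lasts 1/10 s, in which the tool goes at most 50 mm and 8.59 degrees, less where a joint would pass 70% of its speed; a pose out of reach is approached as far as the arm can. A call is refused whole if a number of a shift passes 50 or a number of a turn 8.59, either way. A call with a gripper value outside its range is refused whole. The fingers move at their own pace and stop on an object; the grip force is fixed at half the most. Time passes only in rows, so rows that do not move let the fingers close. It gives the time, the measured TCP pose, the force and the opening at its end, in the units of the state.
- env.sense(): the state, without advancing time (a new reading comes with each control period).
- env.snapshot(name): name is "scene" or "side" or "wrist"; returns a dict with "img" (480x640x3 uint8, red, green, blue), "intrinsics" (3x3 intrinsics, pixels), "position" and "orientation" of the camera in the world; the wrist camera has in their place "tool_from_camera" (4x4, takes a point from camera to tool coordinates, whose origin is the TCP and whose axes are the tool frame's). Camera axes: x right, y down, z forward; pixel columns grow to the right and rows downward; lengths in m; the calibration is good to about 2 mm. A picture is of the moment at which its call begins: read the wrist's pose just before it. There is no depth.
- env.finish_job(): hands the job in, once; it reports no verdict.
The state is a dict: "time_s": time; "q": joint angles; "joint_velocities": joint speeds; "tau": joint torques, N m; "tool_pos": TCP position; "tcp_rot": TCP orientation; "contact_force": force on the tool from outside, world axes, zero at the start; "wrist_torque": the same for the moment, N m; "grip_width": finger opening in m.
Only numpy, scipy, OpenCV 4.12 (cv2) and the standard library are available. Lean on these libraries where they do the work, as an engineer would, in place of code of your own. Each camera call takes 0.05 s, during which the arm holds its last target.

## Task

Take the blue lock key out of the tray, push it fully home onto the square spindle of the shaker's lock post until its spring balls click in, then turn it clockwise (seen from above) to its stop and leave it there. The post gives on a spring: press it steadily, stop at the click, never push harder than about 25 N or ram the key against the ring below, and do not disturb the other things on the bench.

Things in the scene. Friction and masses are not known exactly. Their poses are not given: they have to be found in the camera images.
- lock_key: Loose blue key, 0.16 kg, upright in the tray. Lower part: round steel sleeve 42 mm across, 30 mm high, with a square hole 20.6 mm wide, 27 mm deep in its underside; a 45 degree lead-in 3 mm high widens the mouth to 26.6 mm; above it a ball groove (3.5 to 13 mm up) runs round the hole. Origin: centre of the underside, z up; hole sides lie along x and y, so any of four quarter turns fits.
- key_grip (a point): Grip point, 53 mm above the key's underside on its axis, in the blue grip bar: 44 mm long (key's x), 14 mm thick (key's y), from 30 to 66 mm above the underside. Grip across the 14 mm; keep fingertips above the sleeve (over 31 mm above the underside).
- tray: White open tray, fixed, 150 mm (x) by 230 mm (y), walls 18 mm high and 4 mm thick. It holds the lock key and two things to be left alone, 65 mm apart in a row along its y. Origin: centre of its underside.
- shaker: Orbital shaker, fixed, beige box 240 mm (x) by 300 mm (y), deck 75 mm above the bench. A platform with two clamped flasks up to 190 mm high stands on the rear of the deck, flask axes at (+55, +85) and (+55, -30) mm; the lock post is at (-65, -75) mm in its frame. Origin: centre of the underside.
- lock_post: Upright round steel post in the shaker's deck that carries the square spindle. When pressed it sinks straight down on a spring (about 1.8 N at first, then 1.2 N more per mm, 24 mm at most) and comes up again when let go. Origin: on its axis at the height of the spindle's shoulder (99 mm above the bench when not pressed); it does not turn with the spindle.
- bush: Fixed dark steel ring round the lock post, 56 mm outside, 37 mm inside, 16 mm high, standing on the deck. Its top is 8 mm below the unpressed shoulder, so a key that is pushed on past its seat by 8 mm strikes it hard. Origin: centre of its underside.
- spindle_seat (a point): Spindle axis at the shoulder (top of its 34 mm flange), where the key's underside rests when fully home. z up; turns and sinks with the spindle; x and y lie along the sides of the 19 mm steel square, which rises 24 mm above the shoulder (top 4 mm only 16 mm wide).
- ball_front (a point): Outermost point of the brass spring ball on the spindle square's +x side; a second one faces -x. Each sticks 3 mm out, 8 mm above the shoulder. They hold the key up, its underside 10 to 6 mm above the shoulder, until it is pressed with roughly 10 to 16 N (the post sinks meanwhile); then they click out into the key's groove, the push drops and the key stays on.
- spindle (a joint): Angle of the spindle about the vertical, grows clockwise seen from above; starts between 0 and 0.4 rad, ends at a hard stop at 1.3 rad. Stiff to turn (about 0.1 N m) and stays where it is left. The key has about 0.1 rad of turning play on the square either way.
- round_key: Bystander in the tray: yellow bar on a brass foot, 66 mm high, leave alone. Origin: centre of its underside.
- adapter: Bystander in the tray: round steel adapter 32 mm across, 48 mm high. Origin: centre of its underside.
- reagent: Bystander: amber bottle 64 mm across, 150 mm high. Origin: centre of its underside.
- beaker: Bystander: glass beaker 70 mm across, 85 mm high. Origin: centre of its underside.
- jar: Bystander: white jar with red cap, 60 mm across, 70 mm high. Origin: centre of its underside.
- tip_box: Bystander: green box 80 by 110 by 50 mm. Origin: centre of its underside.
- spanner: Bystander: spanner lying flat on the bench. Origin: its underside, middle.
There are look-alikes about, which are no part of the job. What is shaped like the lock_key but turquoise is not meant.

How it is judged:
On the way, in this order (a step that is already met when the one before it is completed fails the run):
1. the lock key is fully home on the square spindle, clicked over the balls, before it is turned (z of lock_key in the frame of spindle_seat below 0.0025 m and distance between lock_key and spindle_seat below 0.004 m and angle between the z axis of lock_key and the z axis of spindle_seat, either way round below 0.1 rad), for 0.2 s.
2. the spindle is turned clockwise to its stop with the key on it (value of joint spindle above 1.2 rad and z of lock_key in the frame of spindle_seat below 0.0025 m and distance between lock_key and spindle_seat below 0.004 m), for 0.2 s.
At the end, for the whole second after the job is handed in: The key sits on the square spindle with its underside within 2.5 mm of the shoulder, centred within 4 mm, upright within 0.1 rad and at rest, and the spindle stands within 0.1 rad of its clockwise stop (joint above 1.2 rad) (all of step 2 and angle between the z axis of lock_key and the z axis of spindle_seat, either way round below 0.1 rad and linear speed of lock_key below 0.02 m/s); the robot touches nothing.
It fails at once if the lock post is pressed down by more than 20 mm (about 26 N) (distance of lock_post from where it was at the start of the episode above 0.02 m).
It fails at once if the key is rammed against the steel ring round the post with more than 25 N (contact force between lock_key and bush above 25 N).
It fails at once if another thing in the tray is moved by more than 20 mm (distance of any of round_key, adapter from where it was at the start of the episode above 0.02 m).
It fails at once if something standing on the bench is moved by more than 20 mm (distance of any of reagent, beaker, jar, tip_box, spanner from where it was at the start of the episode above 0.02 m).
It also fails if it takes over 61 s, if anything falls off the work surface, if the arm or the gripper's body presses on something with over 40 N, if the wrist force passes 120 N, or if a joint passes its speed limit or range.

## Working session

There is one attempt and no reset: what is moved stays moved. The work goes in short steps, Python scripts to look and compute and a tool call to move; the robot and the scene stay as the last step left them, time stands still between calls to the robot, and variables do not carry over. Pictures are saved under pics/ and viewed, and the job is handed in when it is done.

Besides the shell and the picture viewer there is one more tool, called after "Call:" by a JSON object that holds its "fn" and its "kwargs", one argument or row to a line. jog_arm: Moves the arm, as the interface text tells. Its arguments: {"type":"object","properties":{"moves":{"type":"array","items":{"type":"array","items":{"type":"number"}}}},"required":["moves"]}

```bash
mkdir -p pics; ls; python3 - <<'E'
from station import env
import cv2,numpy as np,json,pickle
s=env.sense()
for k,v in s.items(): print(k,np.round(v,4).tolist())
for n in ["scene","side","wrist"]:
    d=env.snapshot(n); cv2.imwrite(f"pics/{n}0.png",d["img"][:,:,::-1])
    pickle.dump((s,d),open(f"pics/{n}0.pkl","wb"))
    for k,v in d.items():
        if k!="img": print(n,k,np.round(v,4).tolist())
E
```

```text
pics
time_s 0.0
q [0.0, 0.2414, 0.0037, 1.3352, 0.0, 1.5708]
joint_velocities [0.0022, -0.0002, 0.0007, -0.0012, -0.0002, 0.0024]
tau [0.0006, -37.2316, 25.2407, 0.0168, 0.0, 0.0]
tool_pos [0.4994, 0.0, 0.2304]
tcp_rot [[-0.0, -0.0021, 1.0], [-1.0, 0.0, -0.0], [-0.0, -1.0, -0.0021]]
contact_force [-0.7225, 0.9648, 0.5301]
wrist_torque [0.058, 0.035, -0.0072]
grip_width 0.085
scene intrinsics [[472.9861, 0.0, 328.0278], [0.0, 472.9861, 241.9062], [0.0, 0.0, 1.0]]
scene position [1.121, -0.6368, 0.8298]
scene orientation [[0.6877, 0.5002, -0.5262], [0.7258, -0.4562, 0.5149], [0.0175, -0.736, -0.6768]]
side intrinsics [[506.0529, 0.0, 311.9653], [0.0, 506.0529, 236.4666], [0.0, 0.0, 1.0]]
side position [0.4494, -0.7867, 0.8501]
side orientation [[0.9956, -0.069, 0.0633], [-0.0936, -0.7086, 0.6994], [-0.0034, -0.7022, -0.712]]
wrist intrinsics [[392.3209, 0.0, 317.9175], [0.0, 392.3209, 239.5494], [0.0, 0.0, 1.0]]
wrist tool_from_camera [[-0.0, 0.9629, 0.2698, -0.0679], [-0.0001, -0.2698, 0.9629, -0.1425], [1.0, 0.0, 0.0001, 0.0003], [0.0, 0.0, 0.0, 1.0]]
```

View pics/scene0.png

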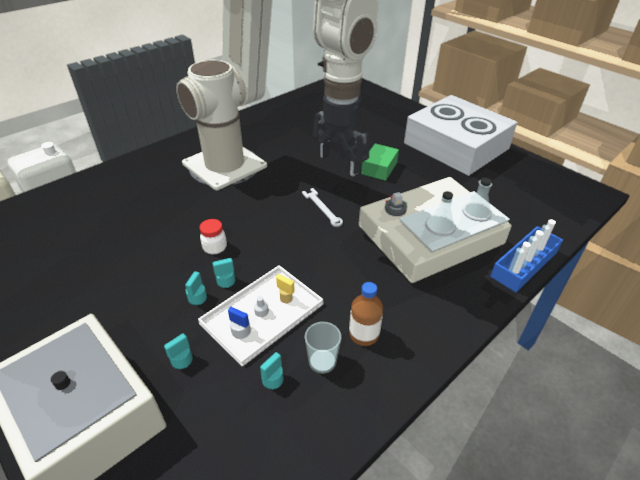

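View pics/side0.png

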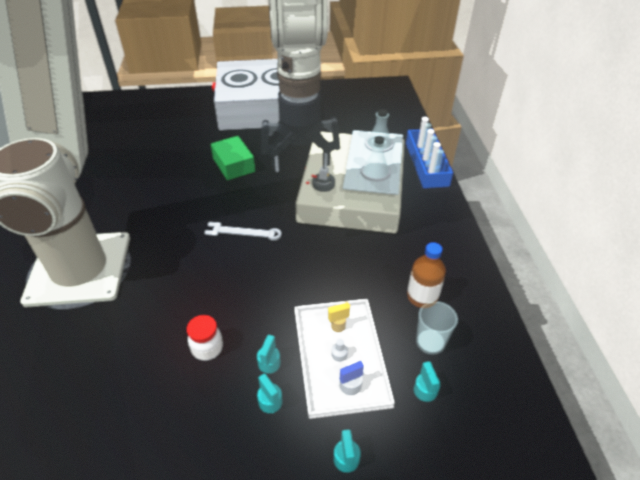

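View pics/wrist0.png

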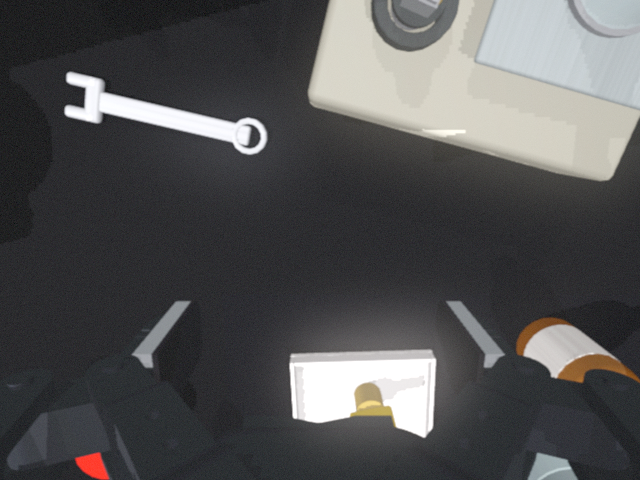

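```bash
cat > h.py <<'E'
import numpy as np,cv2,pickle
from station import env
def cam(s,d):
    if "position" in d: return np.array(d["position"]),np.array(d["orientation"]),np.array(d["intrinsics"])
    T=np.eye(4);T[:3,:3]=s["tcp_rot"];T[:3,3]=s["tool_pos"];T=T@np.array(d["tool_from_camera"])
    return T[:3,3],T[:3,:3],np.array(d["intrinsics"])
def ray(c,uv):
    p,R,K=c; v=R@np.linalg.inv(K)@np.array([uv[0],uv[1],1.]); return p,v/np.linalg.norm(v)
def plane(c,uv,z):
    p,v=ray(c,uv); return p+v*(z-p[2])/v[2]
def tri(obs):
    A=0;b=0
    for c,uv in obs:
        p,v=ray(c,uv);M=np.eye(3)-np.outer(v,v);A=A+M;b=b+M@p
    x=np.linalg.solve(A,b); return x,[np.round(proj(c,x)-np.array(uv),1).tolist() for c,uv in obs]
def proj(c,X):
    p,R,K=c; q=K@(R.T@(np.array(X)-p)); return q[:2]/q[2]
def snap(n,tag):
    s=env.sense();d=env.snapshot(n);cv2.imwrite(f"pics/{tag}.png",d["img"][:,:,::-1]);pickle.dump((s,d),open(f"pics/{tag}.pkl","wb"));return cam(s,d),d["img"]
def load(tag):
    s,d=pickle.load(open(f"pics/{tag}.pkl","rb"));return cam(s,d),d["img"]
def crop(img,u0,v0,u1,v1,k,name):
    cv2.imwrite(f"pics/{name}.png",cv2.resize(img[v0:v1,u0:u1,::-1],None,fx=k,fy=k,interpolation=cv2.INTER_CUBIC))
E
python3 - <<'E'
from h import *
c1,i1=load("scene0");c2,i2=load("side0")
a=cv2.resize(i1[260:360,190:330],None,fx=5,fy=5,interpolation=cv2.INTER_CUBIC)[:, :]
crop(i1,190,265,330,365,5,"k1");crop(i2,285,290,405,420,4,"k2")
crop(i1,350,170,530,280,4,"s1");crop(i2,290,110,420,240,4,"s2")
print(tri([(c1,(239,314)),(c2,(351,370))]))
print(tri([(c1,(397,200)),(c2,(323,178))]))
E
```

```text
(array([ 0.55691067, -0.33786257,  0.05689473]), [[-0.6, 0.9], [-0.3, -1.2]])
(array([0.56019841, 0.14919752, 0.09883356]), [[-0.9, 1.9], [-0.4, -2.1]])
```

View pics/k1.png

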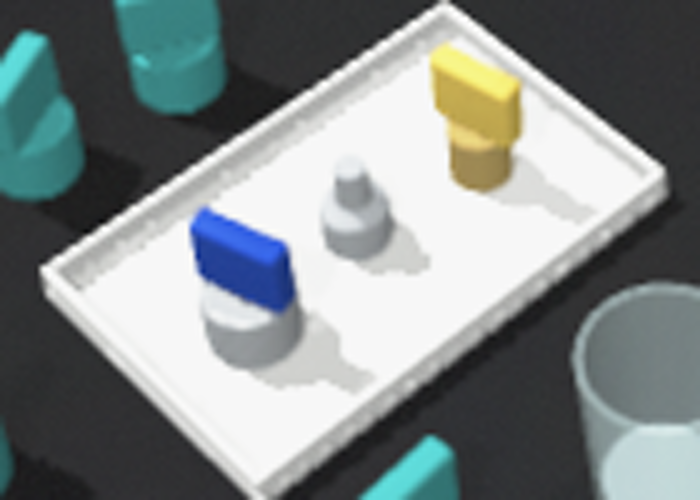

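View pics/k2.png

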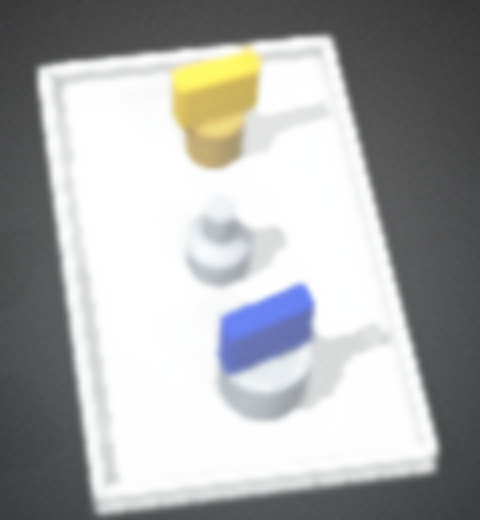

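View pics/s1.png

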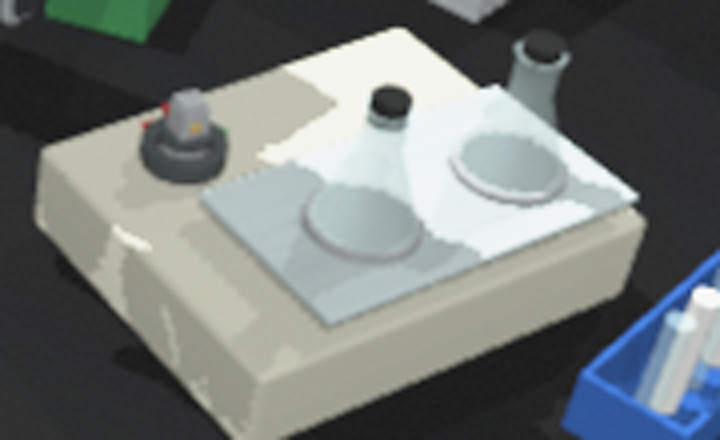

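View pics/s2.png

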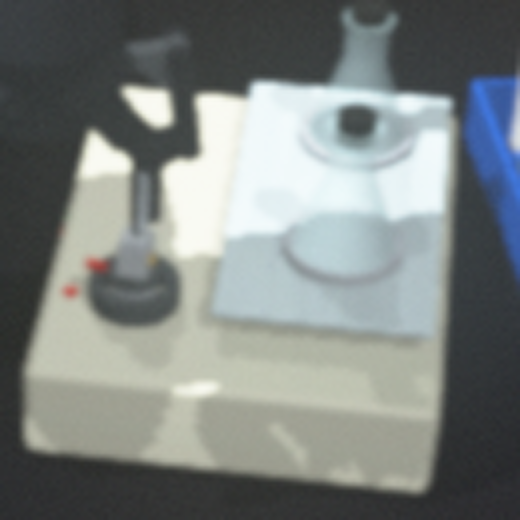

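```bash
python3 - <<'E'
from h import *
c1,i1=load("scene0");c2,i2=load("side0")
L=tri([(c1,(229.4,308.6)),(c2,(340.8,371.2))]);R=tri([(c1,(248.2,316.2)),(c2,(361.2,363))])
print(L,R);d=R[0]-L[0];print(np.hypot(*d[:2]),np.degrees(np.arctan2(d[1],d[0])),(L[0]+R[0])/2)
print(plane(c1,(239,312.4),.069),plane(c2,(351,367),.069))
# tray corners side at z .018
for p in [(40,70),(330,38),(437,450),(100,500)]: print(plane(c2,(p[0]/4+285,p[1]/4+290),.018))
# shaker deck edge
for p in [(28,375),(442,410),(90,130),(452,100)]: print(plane(c2,(p[0]/4+290,p[1]/4+110),.075))
E
```

```text
(array([ 0.5380012 , -0.34583817,  0.06632601]), [[-0.1, 0.1], [-0.1, -0.2]]) (array([ 0.57641266, -0.32824568,  0.06010262]), [[-0.5, 0.7], [-0.3, -1.0]])
0.04224850307818957 24.60783582291069 [ 0.55720693 -0.33704193  0.06321432]
[ 0.56127756 -0.33790737  0.069     ] [ 0.55635561 -0.34137826  0.069     ]
[ 0.47019865 -0.16756085  0.018     ]
[ 0.62000983 -0.1616417   0.018     ]
[ 0.62816958 -0.38816257  0.018     ]
[ 0.47984508 -0.39679714  0.018     ]
[0.49398812 0.08313986 0.075     ]
[0.7241318  0.03087222 0.075     ]
[0.55226748 0.32059518 0.075     ]
[0.7967829 0.3311092 0.075    ]
```

Call:
{"fn": "jog_arm", "kwargs": {
  "moves": [
    [0,42,0,7,0,0,0],
    [0,42,0,7,0,0,0],
    [0,42,0,7,0,0,0],
    [0,42,0,7,0,0,0],
    [0,42,0,7,0,0,0],
    [0,42,0,7,0,0,0],
    [0,42,0,7,0,0,0],
    [0,42,0,7,0,0,0],
    [0,0,0,0,0,8,0],
    [0,0,0,0,0,8,0],
    [0,0,0,0,0,8,0],
    [0,0,0,0,0,8,0],
    [0,0,0,0,0,8,0],
    [0,0,0,0,0,8,0],
    [0,0,0,0,0,8,0],
    [0,0,0,0,0,6,0],
    [0,0,0,0,0,0,0]
  ]
}}

```text
time_s: 1.85
tool_pos: [0.5558, -0.3359, 0.2307]
tcp_rot: [[-0.883, -0.001, 0.47], [-0.47, 0.001, -0.883], [0.001, -1.0, -0.001]]
contact_force: [0.1, 0.3, -0.1]
grip_width: 0.0855
```

```bash
python3 - <<'E'
from h import *
c,i=snap("wrist","w1"); s=env.sense(); print(s["tool_pos"],np.round(s["tcp_rot"],3),np.round(s["q"],3),s["contact_force"])
for z in (.069,.003): print(proj(c,(.558,-.339,z)))
E
```

```text
[ 0.55581543 -0.33591672  0.2307911 ] [[-0.882 -0.001  0.471]
 [-0.471  0.    -0.882]
 [ 0.001 -1.    -0.001]] [-0.544  0.553  0.469  1.488 -0.     2.107] [0.39896506 0.58395082 0.23354913]
[322.17239673 218.44370515]
[321.46103477 203.37796027]
```

View pics/w1.png

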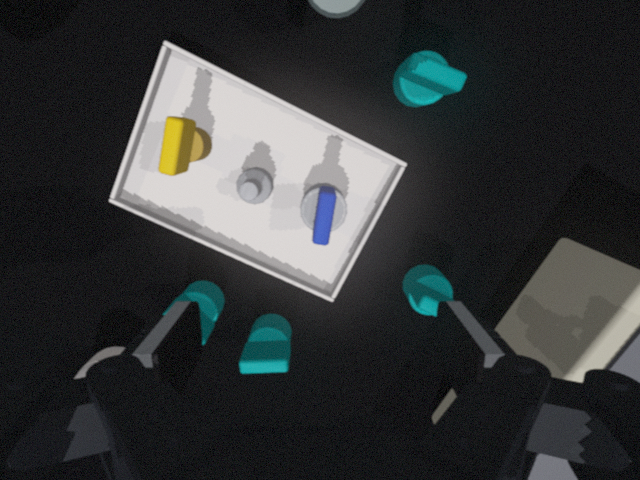

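```bash
python3 - <<'E'
from h import *
c,i=load("w1"); crop(i,280,170,370,260,8,"w1k")
E
```

```text
(no output)
```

View pics/w1k.png

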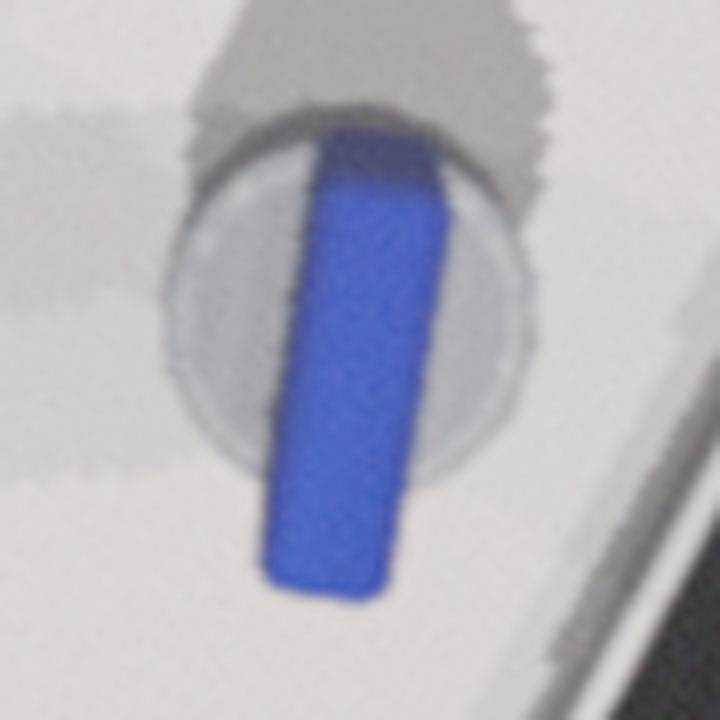

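```bash
python3 - <<'E'
from h import *
c,i=load("w1");c1,_=load("scene0");c2,_=load("side0")
f=lambda u,v:(u/8+280,v/8+170)
for z in (.069,.070):
  P=[plane(c,f(*p),z) for p in [(380,184),(325,596),(313,185),(263,580),(447,195),(388,597)]]
  print((P[0]+P[1])/2, [np.degrees(np.arctan2(*(P[k]-P[k+1])[1::-1])) for k in (0,2,4)],np.linalg.norm(P[0]-P[1]))
print(plane(c,f(349,299),.033))
print(tri([(c,f(352,389)),(c1,(239,312.4)),(c2,(351,367))]))
for p in [(166,42),(406,164),(333,300),(109,200)]: print(plane(c,p,.018))
s=env.sense();print(np.degrees(np.arctan2(*np.array(s["tcp_rot"])[1::-1,0])))
E
```

```text
[ 0.558128   -0.34057719  0.069     ] [np.float64(20.816361592070386), np.float64(20.879959371452294), np.float64(20.404840421417457)] 0.04216092296762268
[ 0.55831939 -0.34045757  0.07      ] [np.float64(20.81636159207039), np.float64(20.87995937145226), np.float64(20.40484042141752)] 0.042022321364048036
[ 0.56048248 -0.33954124  0.033     ]
(array([ 0.55790558, -0.33887083,  0.0656229 ]), [[-2.1, -1.1], [-1.2, 0.3], [0.6, -0.4]])
[ 0.61889843 -0.16098508  0.018     ]
[ 0.6271384  -0.38739072  0.018     ]
[ 0.48093799 -0.39294848  0.018     ]
[ 0.47187243 -0.16458601  0.018     ]
-151.87931017320588
```

Call:
{"fn": "jog_arm", "kwargs": {
  "moves": [
    [135,0,0,0,0,7.4,0],
    [135,-1.4,25,4.8,0,0,0],
    [135,0,25,0,0,0,0],
    [135,0,25,0,0,0,0],
    [135,0,20,0,0,0,0],
    [135,0,0,0,0,0,0],
    [135,0,0,0,0,0,0]
  ]
}}

```text
time_s: 2.6
tool_pos: [0.5588, -0.3399, 0.1363]
tcp_rot: [[-0.936, -0.001, 0.353], [-0.353, 0.0, -0.936], [0.001, -1.0, -0.001]]
contact_force: [-0.0, -0.4, 1.2]
grip_width: 0.0404
```

```bash
python3 - <<'E'
from h import *
c,i=snap("wrist","w2"); s=env.sense(); print(s["tool_pos"],np.round(s["tcp_rot"],3),s["grip_width"])
crop(i,220,200,420,350,4,"w2k")
E
```

```text
[ 0.55953974 -0.34031666  0.1373794 ] [[-0.936  0.001  0.353]
 [-0.353 -0.001 -0.936]
 [-0.001 -1.     0.001]] 0.04009196226381695
```

View pics/w2.png

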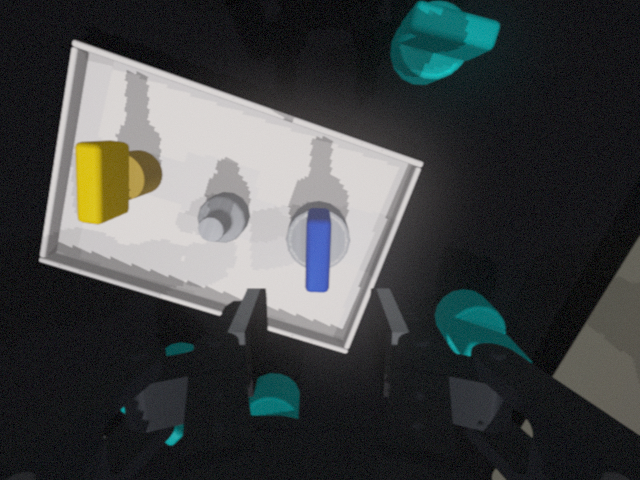

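View pics/w2k.png

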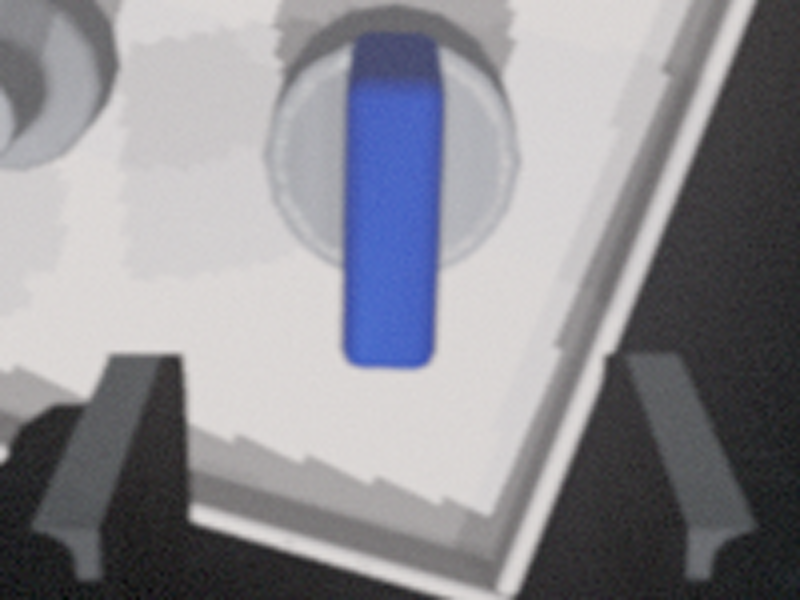

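```bash
python3 - <<'E'
from h import *
c,i=load("w2");cw,_=load("w1");c1,_=load("scene0");c2,_=load("side0")
s=env.sense()
f=lambda u,v:(u/4+220,v/4+200)
for z in (.067,.069):
  P=[plane(c,f(*p),z) for p in [(394,82),(389.5,366),(347,90),(344,355),(441,90),(435,355)]]
  C=(P[0]+P[1])/2
  print(C, [np.degrees(np.arctan2(*(P[k]-P[k+1])[1::-1])) for k in (0,2,4)],np.linalg.norm(P[0]-P[1]))
  print((np.array(s["tcp_rot"]).T@(C-s["tool_pos"])*1000).round(1))
C=plane(c,f(393,157),.033);print("sleeve",C,(np.array(s["tcp_rot"]).T@(C-s["tool_pos"])*1000).round(1))
print(tri([(c,f(392,224)),(cw,(324,218.6))]))
print(np.degrees(np.arctan2(*np.array(s["tcp_rot"])[1::-1,0])))
E
```

```text
[ 0.5579298  -0.34073128  0.067     ] [np.float64(19.80641972692232), np.float64(19.597555320968247), np.float64(19.890940166735984)] 0.042350954006295065
[ 1.7 70.4 -0.3]
[ 0.55854422 -0.34049905  0.069     ] [np.float64(19.806419726922282), np.float64(19.597555320968237), np.float64(19.89094016673592)] 0.04195096789938251
[ 1.1 68.4 -0.3]
sleeve [ 0.55886048 -0.3406148   0.033     ] [ 8.000e-01  1.044e+02 -1.000e-01]
(array([ 0.55775305, -0.3408481 ,  0.06470283]), [[0.0, 0.0], [-0.0, -0.0]])
-159.34739737559906
```

Call:
{"fn": "jog_arm", "kwargs": {
  "moves": [
    [135,1,25,0,0,0.6,0],
    [135,0,25,0,0,0,0],
    [135,0,25,0,0,0,0],
    [135,0,15,0,0,0,0],
    [135,0,7,0,0,0,0],
    [135,0,0,0,0,0,0],
    [135,0,0,0,0,0,0]
  ]
}}

```text
time_s: 3.35
tool_pos: [0.5592, -0.341, 0.041]
tcp_rot: [[-0.94, 0.002, 0.342], [-0.342, -0.001, -0.94], [-0.002, -1.0, 0.002]]
contact_force: [0.1, -0.9, 0.5]
grip_width: 0.0399
```

```bash
python3 - <<'E'
from h import *
c,i=snap("wrist","w3"); s=env.sense(); print(s["tool_pos"],s["contact_force"])
c,i=snap("side","sd3");crop(i,290,300,420,420,5,"sd3k")
E
```

```text
[ 0.55926196 -0.34107913  0.04121348] [-0.69523925  0.51730021 -1.16570507]
```

View pics/w3.png

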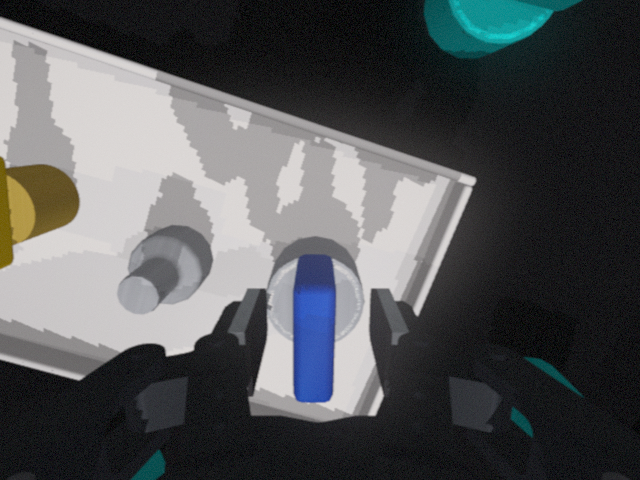

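View pics/sd3k.png

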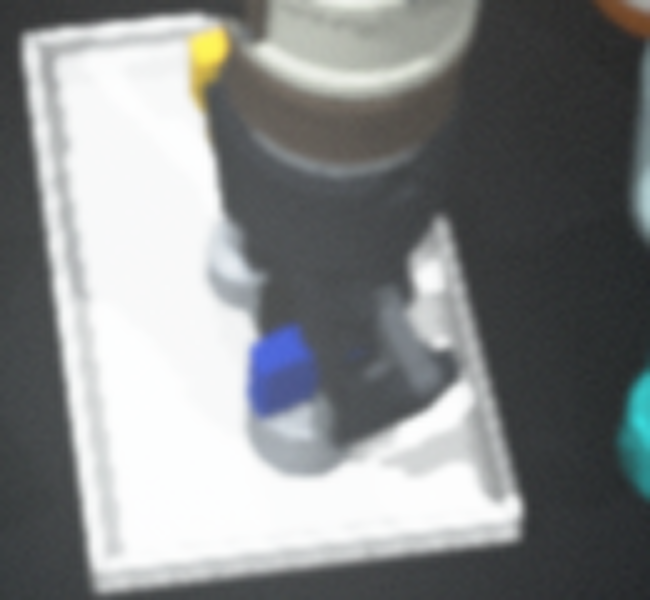

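Call:
{"fn": "jog_arm", "kwargs": {
  "moves": [
    [135,0,2,-1,0,0,0],
    [255,0,0,0,0,0,0],
    [255,0,0,0,0,0,0],
    [255,0,0,0,0,0,0],
    [255,0,0,0,0,0,0],
    [255,0,0,0,0,0,0]
  ]
}}

```text
time_s: 4.05
tool_pos: [0.5579, -0.3394, 0.0376]
tcp_rot: [[-0.94, 0.0, 0.342], [-0.342, -0.0, -0.94], [-0.0, -1.0, 0.0]]
contact_force: [-0.9, 0.2, 1.7]
grip_width: 0.0132
```

```bash
python3 - <<'E'
from h import *
c,i=snap("wrist","w4"); s=env.sense(); print(s["tool_pos"],s["contact_force"],s["grip_width"])
E
```

```text
[ 0.55784732 -0.33946252  0.03758075] [-0.76991188 -0.30166395  2.05478884] 0.013213784724441884
```

View pics/w4.png

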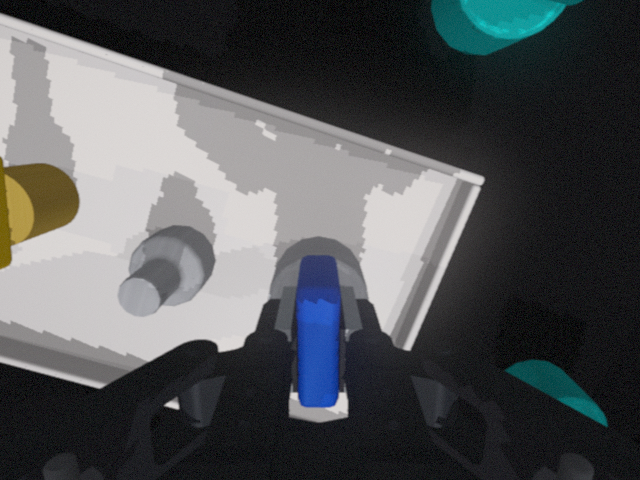

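Call:
{"fn": "jog_arm", "kwargs": {
  "moves": [
    [255,0,-10,0,0,0,0],
    [255,0,-30,0,0,0,0],
    [255,0,-40,0,0,0,0],
    [255,0,-40,0,0,0,0],
    [255,0,-40,0,0,0,0],
    [255,-7,-32,-20,0,0,0],
    [255,-14,0,-38,0,0,0],
    [255,-14,0,-38,0,0,0],
    [255,-14,0,-38,0,0,0],
    [255,-14,0,-38,0,0,0],
    [255,-14,0,-38,0,0,0],
    [255,-14,0,-38,0,0,0],
    [255,-14,0,-38,0,0,0],
    [255,-14,0,-38,0,0,0],
    [255,-14,0,-38,0,0,0],
    [255,-9,0,-23,0,0,0],
    [255,0,0,0,0,0,0]
  ]
}}

```text
time_s: 5.8
tool_pos: [0.5591, 0.0743, 0.2295]
tcp_rot: [[-0.938, -0.0, 0.347], [-0.347, 0.001, -0.938], [-0.0, -1.0, -0.001]]
contact_force: [0.1, 0.9, -1.1]
grip_width: 0.013
```

Call:
{"fn": "jog_arm", "kwargs": {
  "moves": [
    [255,0,0,0,0,-8,0],
    [255,0,0,0,0,-8,0],
    [255,0,0,0,0,-8,0],
    [255,0,0,0,0,-8,0],
    [255,0,0,0,0,-8,0],
    [255,0,0,0,0,-8,0],
    [255,0,0,0,0,-8,0],
    [255,0,0,0,0,-8,0],
    [255,0,0,0,0,-6,0],
    [255,0,0,0,0,0,0],
    [255,0,0,0,0,0,0]
  ]
}}

```text
time_s: 6.9
tool_pos: [0.5594, 0.0702, 0.2294]
tcp_rot: [[-0.003, -0.0, 1.0], [-1.0, -0.0, -0.003], [0.0, -1.0, -0.0]]
contact_force: [-0.9, -0.1, -1.6]
grip_width: 0.0132
```

```bash
python3 - <<'E'
from h import *
c,i=snap("wrist","w5"); s=env.sense(); print(s["tool_pos"],np.round(s["tcp_rot"],3),np.round(s["q"],3),s["contact_force"],s["grip_width"])
E
```

```text
[0.55943994 0.07039157 0.22939645] [[-0.003 -0.     1.   ]
 [-1.    -0.    -0.003]
 [ 0.    -1.    -0.   ]] [ 0.125  0.369  0.178  1.38  -0.     1.699] [-0.83018305 -0.00618215 -0.18076523] 0.013288820824828206
```

View pics/w5.png

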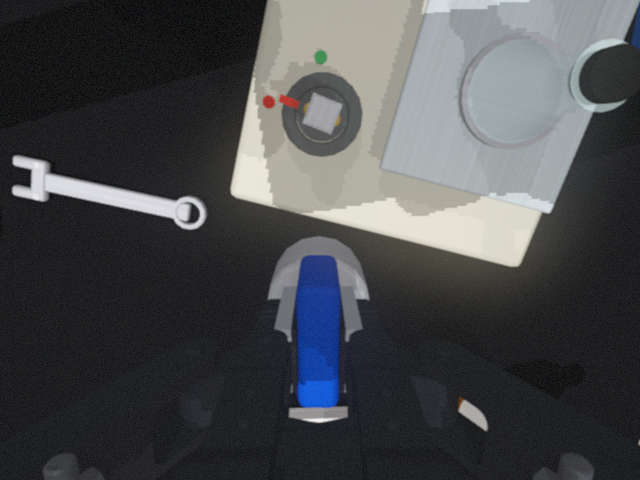

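```bash
python3 - <<'E'
from h import *
c,i=load("w5"); crop(i,260,60,380,165,6,"w5k")
crop(i,240,220,400,430,3,"w5key")
E
```

```text
(no output)
```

View pics/w5k.png

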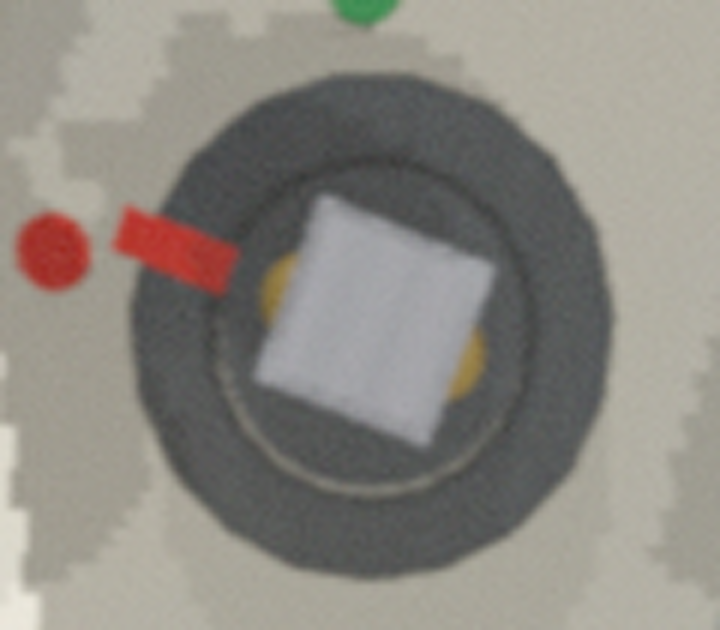

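View pics/w5key.png

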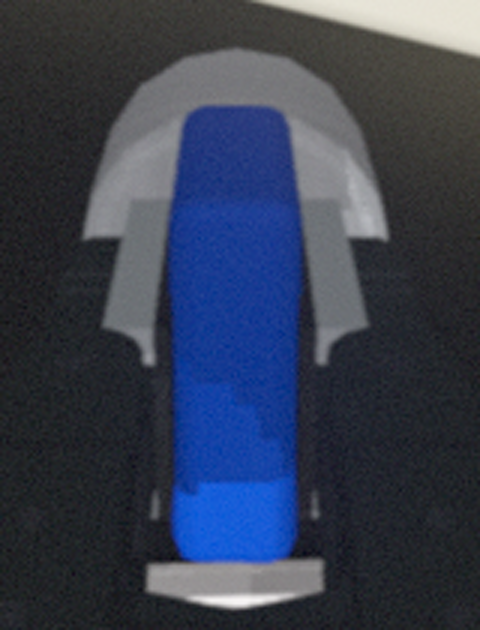

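```bash
python3 - <<'E'
from h import *
c,i=load("w5");s,d=pickle.load(open("pics/w5.pkl","rb"))
f=lambda u,v:(u/6+260,v/6+60)
Q=[(322,193),(496,265),(432,447),(255,380)]
P=np.array([plane(c,f(*q),.123) for q in Q]);print(P.round(4),P.mean(0))
for k in range(4):
    e=P[(k+1)%4]-P[k];print(np.linalg.norm(e),np.degrees(np.arctan2(e[1],e[0]))%90)
print("bush",plane(c,f(372,325),.091), "hole",plane(c,f(372,328),.091))
# ball line
e=plane(c,f(468,362),.107)-plane(c,f(275,293),.107);print("ball",np.degrees(np.arctan2(e[1],e[0])),np.linalg.norm(e))
g=lambda v:v/3+220
T=np.array(d["tool_from_camera"]);K=np.array(d["intrinsics"])
def tp(u,v,y):
    r=T[:3,:3]@np.linalg.inv(K)@np.array([u,v,1]);o=T[:3,3];return o+r*(y-o[1])/r[1]
for y in (-.030,-.032,-.034):
    a=tp(318,g(200),y);b=tp(318,g(560),y);print(y,a[0],b[0],(a+b)[0]/2,(b-a)[0])
    a=tp(240+0,0,y)
a=tp(240+86/3,g(238),.005);b=tp(240+388/3,g(238),.005);print(a,b)
print((R:=s["tcp_rot"])[0])
E
```

```text
[[0.5574 0.1596 0.123 ]
 [0.5748 0.1528 0.123 ]
 [0.5685 0.1352 0.123 ]
 [0.5505 0.1418 0.123 ]] [0.56282607 0.14737725 0.123     ]
0.018674198671596982 68.55957589962397
0.01867662060238732 70.31793791650985
0.019168934786399527 69.80698670950378
0.019085308278937604 68.80841196167816
bush [0.56271448 0.14826741 0.091     ] hole [0.56271442 0.14794207 0.091     ]
ball -18.97793474760641 0.02189611626328021
-0.03 -0.021296226743873964 0.0223297711943886 0.0005167722252573184 0.043625997938262565
-0.032 -0.02212471955895695 0.020725987399581813 -0.0006993660796875689 0.042850706958538765
-0.034 -0.022953212374039945 0.019122203604775026 -0.0019155043846324597 0.04207541597881497
[-0.0012437   0.005      -0.01976552] [-0.00124421  0.005       0.02130423]
[-3.05258479e-03 -2.04797818e-04  9.99995320e-01]
```

Call:
{"fn": "jog_arm", "kwargs": {
  "moves": [
    [255,-25,0,1.4,0,-4,0],
    [255,-24,0,4,0,-8,0],
    [255,-25,0,7,0,-8,0],
    [255,0,0,0,0,-8,0],
    [255,0,0,0,0,-8,0],
    [255,0,0,0,0,-8,0],
    [255,0,0,0,0,-8,0],
    [255,0,0,0,0,-8,0],
    [255,0,0,0,0,-8,0],
    [255,0,0,0,0,-1.8,0],
    [255,0,0,0,0,0,0],
    [255,0,0,0,0,0,0]
  ]
}}

```text
time_s: 8.15
tool_pos: [0.5648, 0.1459, 0.2293]
tcp_rot: [[0.938, -0.0, 0.347], [-0.347, -0.0, 0.938], [-0.0, -1.0, -0.0]]
contact_force: [-0.2, -0.2, -1.2]
grip_width: 0.0135
```

```bash
python3 - <<'E'
from h import *
s=env.sense(); R=np.array(s["tcp_rot"]);print(s["tool_pos"],np.round(R,3),np.round(s["q"],3),np.degrees(np.arctan2(R[1,2],R[0,2])))
d=np.array([.5628,.1477,.173])-s["tool_pos"];print((R.T@d*1000).round(1))
E
```

```text
[0.56483204 0.14591095 0.22930924] [[ 0.938 -0.     0.347]
 [-0.347 -0.     0.938]
 [-0.    -1.    -0.   ]] [ 0.253  0.41   0.238  1.399 -0.     0.607] 69.70380004574828
[-2.5 56.3  1. ]
```

Call:
{"fn": "jog_arm", "kwargs": {
  "moves": [
    [255,-2.5,0,1,0,0,0],
    [255,0,20,0,0,0,0],
    [255,0,20,0,0,0,0],
    [255,0,15,0,0,0,0],
    [255,0,0,0,0,0,0],
    [255,0,0,0,0,0,0]
  ]
}}

```text
time_s: 8.75
tool_pos: [0.5627, 0.148, 0.1745]
tcp_rot: [[0.938, -0.0, 0.346], [-0.346, -0.0, 0.938], [-0.0, -1.0, -0.0]]
contact_force: [-0.2, 0.0, -0.5]
grip_width: 0.0129
```

```bash
python3 - <<'E'
from h import *
s=env.sense();print(s["tool_pos"],s["contact_force"])
c,i=snap("scene","sc6");crop(i,350,150,450,225,6,"sc6k")
c,i=snap("side","sd6");crop(i,280,120,380,210,6,"sd6k")
c,i=snap("wrist","w6")
E
```

```text
[0.56270047 0.14795456 0.17450067] [-0.1703511   0.04146986 -0.46606978]
```

View pics/sc6k.png

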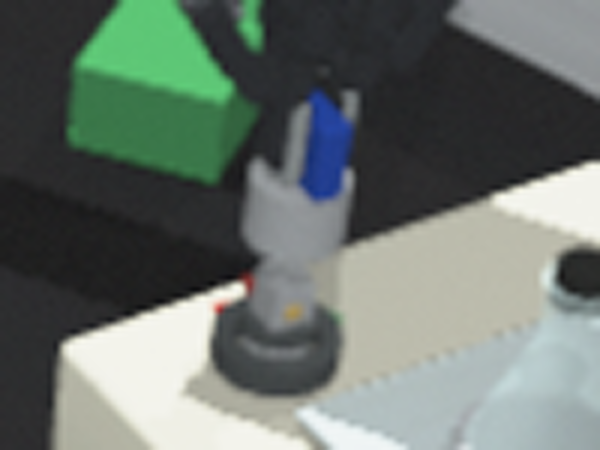

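View pics/sd6k.png

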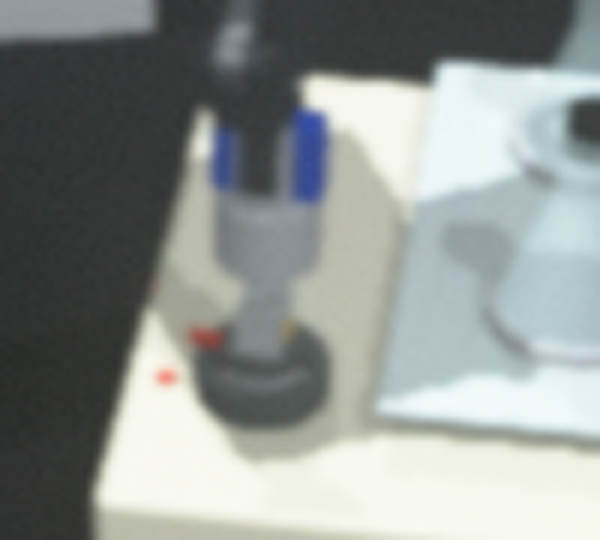

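View pics/w6.png

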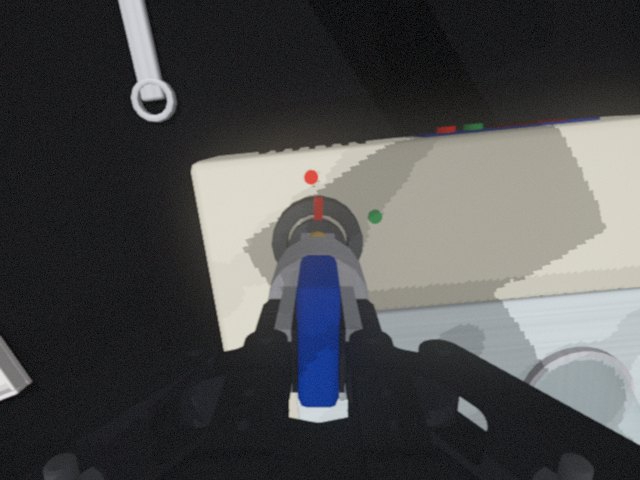

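```bash
python3 - <<'E'
from h import *
for t,(u0,v0),k in (("sc6",(350,150),6),("sd6",(280,120),6)):
    c,_=load(t)
    for z in (.091,.1395,.1695,.2055): print(t,z,((proj(c,(.5628,.1477,z))-[u0,v0])*k).round(1))
    a=(proj(c,(.5678,.1477,.14))-proj(c,(.5628,.1477,.14)))*k/5;b=(proj(c,(.5628,.1527,.14))-proj(c,(.5628,.1477,.14)))*k/5;print("px/mm",a.round(2),b.round(2))
c,i=load("w6");crop(i,260,185,380,275,6,"w6k")
print(proj(c,(.5628,.1477,.091)))
E
```

```text
sc6 0.091 [277.1 330.1]
sc6 0.1395 [290.7 236.9]
sc6 0.1695 [299.5 176.6]
sc6 0.2055 [310.5 101.3]
px/mm [1.87 1.08] [ 1.58 -0.97]
sd6 0.091 [262.6 352.7]
sd6 0.1395 [264.3 253.8]
sd6 0.1695 [265.4 189.6]
sd6 0.2055 [266.7 109.4]
px/mm [ 2.59 -0.16] [-0.29 -1.57]
[317.04652233 245.1504279 ]
```

View pics/w6k.png

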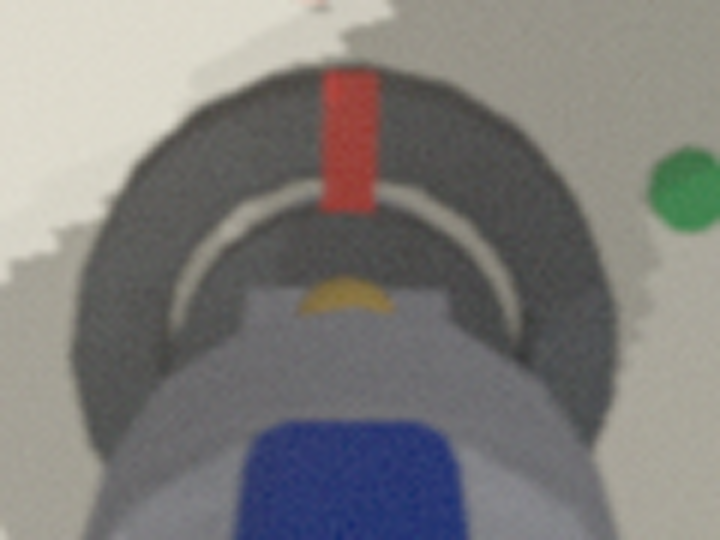

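Call:
{"fn": "jog_arm", "kwargs": {
  "moves": [
    [255,-0.9,5,0,0,0,0],
    [255,0,5,0,0,0,0],
    [255,0,5,0,0,0,0],
    [255,0,3,0,0,0,0],
    [255,0,0,0,0,0,0]
  ]
}}

```text
time_s: 9.4
tool_pos: [0.5615, 0.148, 0.1554]
tcp_rot: [[0.938, -0.002, 0.345], [-0.345, -0.0, 0.938], [-0.001, -1.0, -0.001]]
contact_force: [-0.5, 1.0, -1.5]
grip_width: 0.0131
```

Call:
{"fn": "jog_arm", "kwargs": {
  "moves": [
    [255,0,2,0,0,0,0],
    [255,0,2,0,0,0,0],
    [255,0,2,0,0,0,0],
    [255,0,0,0,0,0,0]
  ]
}}

```text
time_s: 9.8
tool_pos: [0.5618, 0.1481, 0.15]
tcp_rot: [[0.938, -0.001, 0.345], [-0.345, -0.0, 0.938], [-0.0, -1.0, -0.0]]
contact_force: [-0.7, -1.3, -1.1]
grip_width: 0.0131
```

Call:
{"fn": "jog_arm", "kwargs": {
  "moves": [
    [255,0,1,0,0,0,0],
    [255,0,1,0,0,0,0],
    [255,0,1,0,0,0,0],
    [255,0,1,0,0,0,0],
    [255,0,0,0,0,0,0]
  ]
}}

```text
time_s: 10.3
tool_pos: [0.5619, 0.1481, 0.1461]
tcp_rot: [[0.938, -0.0, 0.345], [-0.345, -0.0, 0.938], [-0.0, -1.0, -0.0]]
contact_force: [0.3, -0.2, -0.4]
grip_width: 0.0133
```

Call:
{"fn": "jog_arm", "kwargs": {
  "moves": [
    [255,0,1,0,0,0,0],
    [255,0,1,0,0,0,0],
    [255,0,1,0,0,0,0],
    [255,0,0,0,0,0,0]
  ]
}}

```text
time_s: 10.7
tool_pos: [0.5619, 0.1481, 0.1431]
tcp_rot: [[0.938, -0.0, 0.345], [-0.345, -0.0, 0.938], [-0.0, -1.0, -0.0]]
contact_force: [-0.4, -0.0, -1.6]
grip_width: 0.0133
```

Call:
{"fn": "jog_arm", "kwargs": {
  "moves": [
    [255,0,1,0,0,0,0],
    [255,0,1,0,0,0,0],
    [255,0,1,0,0,0,0],
    [255,0,0,0,0,0,0]
  ]
}}

```text
time_s: 11.1
tool_pos: [0.5622, 0.1482, 0.1404]
tcp_rot: [[0.938, 0.0, 0.345], [-0.345, 0.0, 0.938], [0.0, -1.0, 0.0]]
contact_force: [-0.4, -0.6, 0.4]
grip_width: 0.0127
```

```bash
python3 - <<'E'
from h import *
s=env.sense();print(s["tool_pos"],s["contact_force"],s["wrist_torque"])
c,i=snap("scene","sc7");crop(i,350,150,450,225,6,"sc7k")
c,i=snap("wrist","w7");crop(i,240,185,400,305,5,"w7k")
E
```

```text
[0.5621777  0.14817247 0.14043754] [-0.43382941 -0.63636312  0.42825835] [-0.07117173 -0.01081421 -0.0071344 ]
```

View pics/sc7k.png

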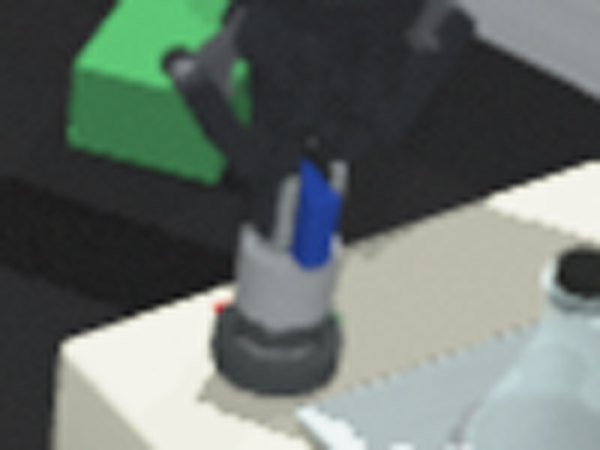

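View pics/w7k.png

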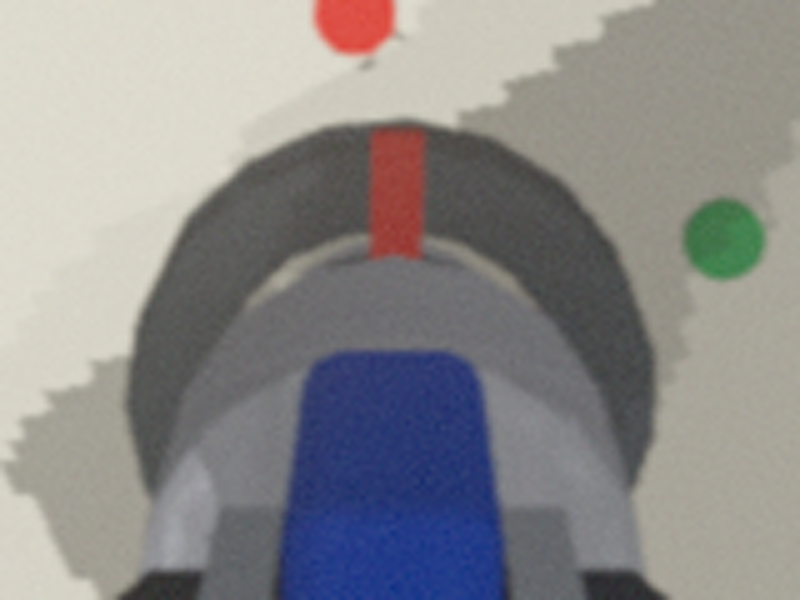

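Call:
{"fn": "jog_arm", "kwargs": {
  "moves": [
    [255,0,1,0,0,0,0],
    [255,0,1,0,0,0,0],
    [255,0,0,0,0,0,0]
  ]
}}

```text
time_s: 11.5
tool_pos: [0.5622, 0.1482, 0.1386]
tcp_rot: [[0.938, 0.001, 0.345], [-0.345, 0.0, 0.938], [0.001, -1.0, 0.0]]
contact_force: [-0.9, -0.3, 3.1]
grip_width: 0.0133
```

Call:
{"fn": "jog_arm", "kwargs": {
  "moves": [
    [255,0,1,0,0,0,0],
    [255,0,1,0,0,0,0],
    [255,0,0,0,0,0,0]
  ]
}}

```text
time_s: 11.8
tool_pos: [0.5622, 0.1482, 0.1366]
tcp_rot: [[0.938, 0.001, 0.345], [-0.345, 0.0, 0.938], [0.001, -1.0, 0.0]]
contact_force: [-0.8, -0.4, 3.7]
grip_width: 0.0131
```

Call:
{"fn": "jog_arm", "kwargs": {
  "moves": [
    [255,0,1,0,0,0,0],
    [255,0,1,0,0,0,0],
    [255,0,0,0,0,0,0]
  ]
}}

```text
time_s: 12.1
tool_pos: [0.5623, 0.1482, 0.1348]
tcp_rot: [[0.938, 0.001, 0.345], [-0.345, 0.0, 0.938], [0.001, -1.0, 0.001]]
contact_force: [-1.1, -0.1, 6.2]
grip_width: 0.0131
```

Call:
{"fn": "jog_arm", "kwargs": {
  "moves": [
    [255,0,1,0,0,0,0],
    [255,0,1,0,0,0,0],
    [255,0,0,0,0,0,0]
  ]
}}

```text
time_s: 12.4
tool_pos: [0.5624, 0.1483, 0.1332]
tcp_rot: [[0.939, 0.001, 0.345], [-0.345, 0.0, 0.939], [0.001, -1.0, 0.001]]
contact_force: [-1.1, -1.4, 9.0]
grip_width: 0.0134
```

Call:
{"fn": "jog_arm", "kwargs": {
  "moves": [
    [255,0,1,0,0,0,0],
    [255,0,0,0,0,0,0]
  ]
}}

```text
time_s: 12.6
tool_pos: [0.5624, 0.1483, 0.1325]
tcp_rot: [[0.938, 0.002, 0.345], [-0.345, 0.0, 0.938], [0.001, -1.0, 0.001]]
contact_force: [-1.5, -0.7, 8.7]
grip_width: 0.0129
```

Call:
{"fn": "jog_arm", "kwargs": {
  "moves": [
    [255,0,1,0,0,0,0],
    [255,0,0,0,0,0,0]
  ]
}}

```text
time_s: 12.8
tool_pos: [0.5625, 0.1483, 0.1317]
tcp_rot: [[0.938, 0.002, 0.345], [-0.345, 0.001, 0.938], [0.002, -1.0, 0.001]]
contact_force: [-1.5, -0.6, 9.6]
grip_width: 0.0129
```

Call:
{"fn": "jog_arm", "kwargs": {
  "moves": [
    [255,0,1,0,0,0,0],
    [255,0,0,0,0,0,0]
  ]
}}

```text
time_s: 13.0
tool_pos: [0.5626, 0.1483, 0.1309]
tcp_rot: [[0.938, 0.002, 0.345], [-0.345, 0.001, 0.938], [0.002, -1.0, 0.001]]
contact_force: [-1.9, -0.8, 12.0]
grip_width: 0.0131
```

Call:
{"fn": "jog_arm", "kwargs": {
  "moves": [
    [255,0,1,0,0,0,0],
    [255,0,0,0,0,0,0]
  ]
}}

```text
time_s: 13.2
tool_pos: [0.5626, 0.1484, 0.13]
tcp_rot: [[0.938, 0.002, 0.345], [-0.345, 0.001, 0.938], [0.002, -1.0, 0.001]]
contact_force: [-1.3, -0.6, 11.6]
grip_width: 0.0132
```

Call:
{"fn": "jog_arm", "kwargs": {
  "moves": [
    [255,0,0.7,0,0,0,0],
    [255,0,0,0,0,0,0]
  ]
}}

```text
time_s: 13.4
tool_pos: [0.5626, 0.1484, 0.1295]
tcp_rot: [[0.939, 0.002, 0.345], [-0.345, 0.001, 0.939], [0.002, -1.0, 0.002]]
contact_force: [-1.8, -1.4, 12.1]
grip_width: 0.0133
```

```bash
python3 - <<'E'
from h import *
s=env.sense();print(s["tool_pos"],s["contact_force"],s["wrist_torque"])
c,i=snap("scene","sc8");crop(i,370,160,430,215,10,"sc8k")
c,i=snap("wrist","w8");crop(i,240,185,400,305,5,"w8k")
E
```

```text
[0.56260951 0.14837482 0.12951082] [-1.77245652 -1.39211952 12.12038529] [-0.21044761  0.57929379  0.01544036]
```

View pics/sc8k.png

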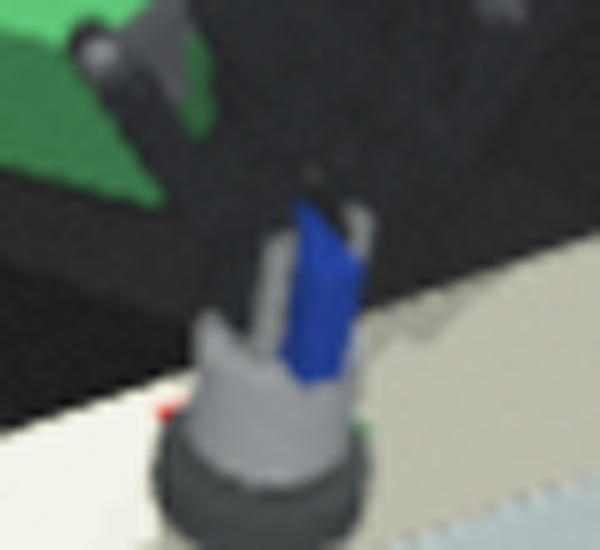

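View pics/w8k.png

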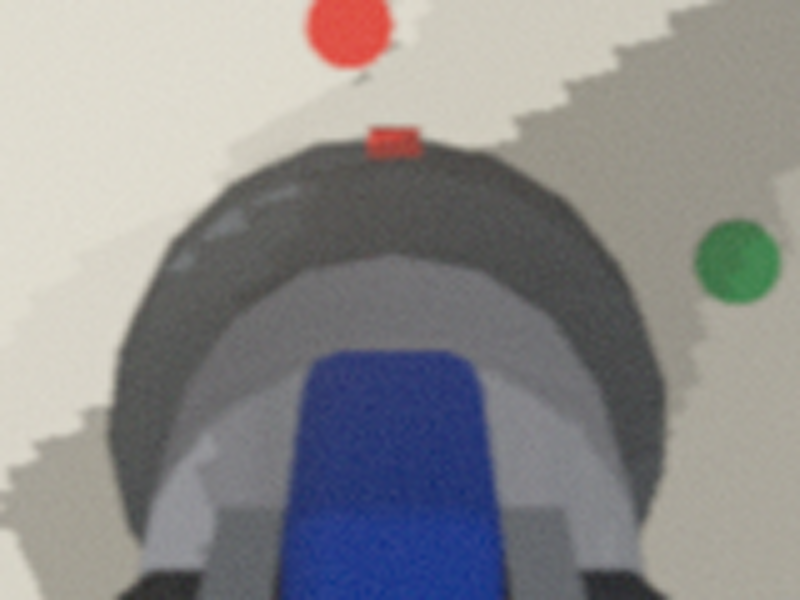

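Call:
{"fn": "jog_arm", "kwargs": {
  "moves": [
    [255,0,0.7,0,0,0,0],
    [255,0,0,0,0,0,0]
  ]
}}

```text
time_s: 13.7
tool_pos: [0.5628, 0.1484, 0.129]
tcp_rot: [[0.938, 0.003, 0.345], [-0.345, 0.001, 0.938], [0.002, -1.0, 0.002]]
contact_force: [-2.4, 0.2, 12.2]
grip_width: 0.0131
```

Call:
{"fn": "jog_arm", "kwargs": {
  "moves": [
    [255,0,0.7,0,0,0,0],
    [255,0,0,0,0,0,0]
  ]
}}

```text
time_s: 13.9
tool_pos: [0.5628, 0.1486, 0.1272]
tcp_rot: [[0.939, 0.002, 0.345], [-0.345, 0.001, 0.939], [0.002, -1.0, 0.002]]
contact_force: [-0.1, -0.2, 4.6]
grip_width: 0.0131
```

Call:
{"fn": "jog_arm", "kwargs": {
  "moves": [
    [255,0,0,0,0,0,0],
    [255,0,0,0,0,0,0],
    [255,0,0,0,0,0,0]
  ]
}}

```text
time_s: 14.2
tool_pos: [0.5628, 0.1486, 0.127]
tcp_rot: [[0.939, 0.002, 0.345], [-0.345, 0.001, 0.939], [0.002, -1.0, 0.002]]
contact_force: [-0.2, 0.3, 5.2]
grip_width: 0.0134
```

```bash
python3 - <<'E'
from h import *
for k in range(4):
    s=env.sense();print(s["tool_pos"],s["contact_force"],s["wrist_torque"]); env.snapshot("side")
c,i=snap("wrist","w9");crop(i,240,185,400,305,5,"w9k")
E
```

```text
[0.56277988 0.14858016 0.12696108] [-0.16421868  0.28066862  5.21369286] [ 0.0277248  -0.03775303 -0.03380156]
[0.56278452 0.14856221 0.12697433] [-0.48171363 -0.25789076  5.07248099] [ 0.00495976 -0.00038092 -0.0020554 ]
[0.56276194 0.14856762 0.12693423] [-0.72828791 -0.37119113  5.23577822] [ 0.02486961  0.00263476 -0.09651832]
[0.5627792  0.14856825 0.12695718] [0.51258567 0.51876363 5.3963049 ] [-0.05143826  0.02581348 -0.02110033]
```

View pics/w9k.png

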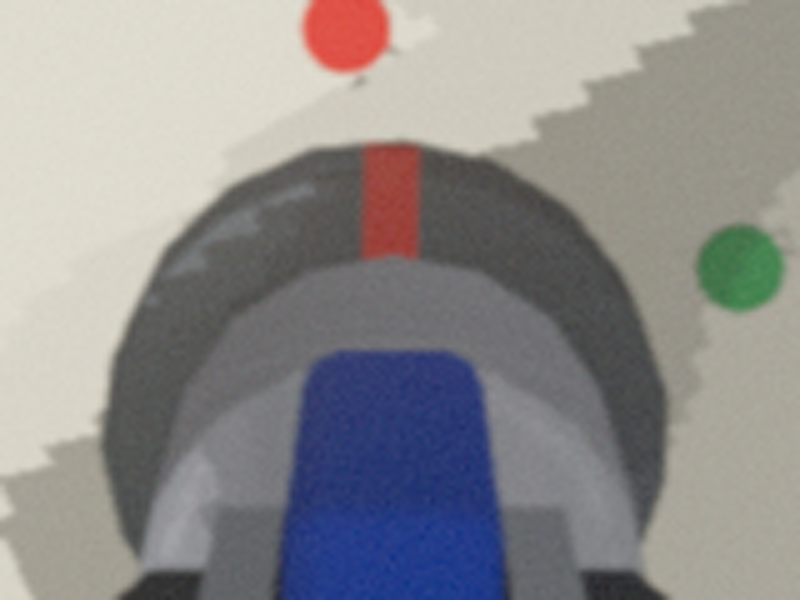

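Call:
{"fn": "jog_arm", "kwargs": {
  "moves": [
    [255,0,0,0,0,4,0],
    [255,0,0,0,0,5,0],
    [255,0,0,0,0,6,0],
    [255,0,0,0,0,6,0],
    [255,0,0,0,0,6,0],
    [255,0,0,0,0,6,0],
    [255,0,0,0,0,6,0],
    [255,0,0,0,0,6,0],
    [255,0,0,0,0,5,0],
    [255,0,0,0,0,0,0]
  ]
}}

```text
time_s: 15.45
tool_pos: [0.5622, 0.148, 0.1267]
tcp_rot: [[0.337, 0.001, 0.941], [-0.941, -0.0, 0.337], [0.0, -1.0, 0.001]]
contact_force: [-1.6, -0.5, 5.9]
grip_width: 0.0132
```

```bash
python3 - <<'E'
from h import *
s=env.sense();R=np.array(s["tcp_rot"]);print(s["tool_pos"],s["contact_force"],s["wrist_torque"],np.degrees(np.arctan2(R[1,2],R[0,2])),s["q"])
c,i=snap("wrist","w10");crop(i,240,185,400,305,5,"w10k")
E
```

```text
[0.56218018 0.14801021 0.1267108 ] [-1.58852712 -0.48230443  5.93079805] [-0.22447321  0.2764585  -0.03845133] 19.714695392274816 [ 2.57664422e-01  4.61773041e-01  4.61215990e-02  1.15452558e+00
 -4.35740558e-04  1.48437441e+00]
```

View pics/w10.png

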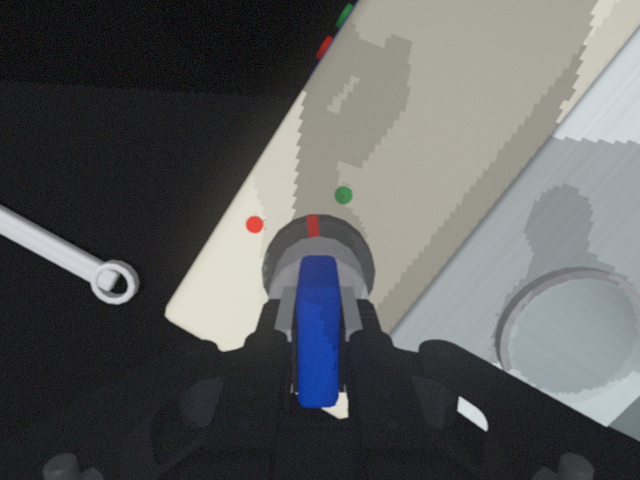

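Call:
{"fn": "jog_arm", "kwargs": {
  "moves": [
    [255,0,0,0,0,5,0],
    [255,0,0,0,0,5,0],
    [255,0,0,0,0,4,0],
    [255,0,0,0,0,0,0]
  ]
}}

```text
time_s: 15.9
tool_pos: [0.5621, 0.148, 0.1267]
tcp_rot: [[0.1, 0.001, 0.995], [-0.995, -0.0, 0.1], [0.0, -1.0, 0.0]]
contact_force: [-0.8, -1.2, 6.1]
grip_width: 0.0133
```

```bash
cat > st.py <<'E'
from h import *
import sys
s=env.sense();R=np.array(s["tcp_rot"]);print(s["tool_pos"].round(4) if hasattr(s["tool_pos"],"round") else s["tool_pos"],np.round(s["contact_force"],1),np.round(s["wrist_torque"],3),np.degrees(np.arctan2(R[1,2],R[0,2])))
c,i=snap("wrist",sys.argv[1]);crop(i,240,175,400,295,5,sys.argv[1]+"k")
E
python3 st.py w11
```

```text
[0.5621 0.148  0.1267] [-0.8 -1.2  6.1] [-0.242  0.282 -0.   ] 5.733416403086096
```

View pics/w11k.png

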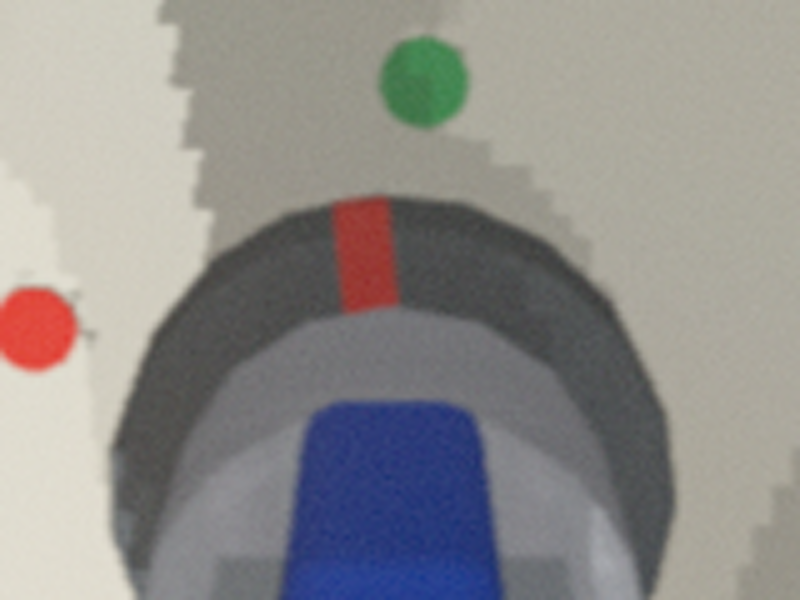

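Call:
{"fn": "jog_arm", "kwargs": {
  "moves": [
    [255,0,0,0,0,4,0],
    [255,0,0,0,0,4,0],
    [255,0,0,0,0,0,0]
  ]
}}

```text
time_s: 16.25
tool_pos: [0.5621, 0.148, 0.1267]
tcp_rot: [[-0.04, 0.0, 0.999], [-0.999, -0.0, -0.04], [0.0, -1.0, 0.001]]
contact_force: [-1.3, 0.2, 6.2]
grip_width: 0.0131
```

```bash
python3 st.py w12
```

```text
[0.5621 0.148  0.1267] [-1.3  0.2  6.2] [-0.243  0.25  -0.019] -2.2656130856419385
```

Call:
{"fn": "jog_arm", "kwargs": {
  "moves": [
    [255,0,0,0,0,3,0],
    [255,0,0,0,0,0,0]
  ]
}}

```text
time_s: 16.5
tool_pos: [0.5621, 0.1481, 0.1267]
tcp_rot: [[-0.091, 0.0, 0.996], [-0.996, -0.0, -0.091], [0.0, -1.0, 0.0]]
contact_force: [-0.8, 0.1, 6.1]
grip_width: 0.0132
```

```bash
python3 st.py w13
```

```text
[0.5621 0.1481 0.1267] [-0.8  0.1  6.1] [-0.215  0.304  0.065] -5.236943038050851
```

View pics/w13k.png

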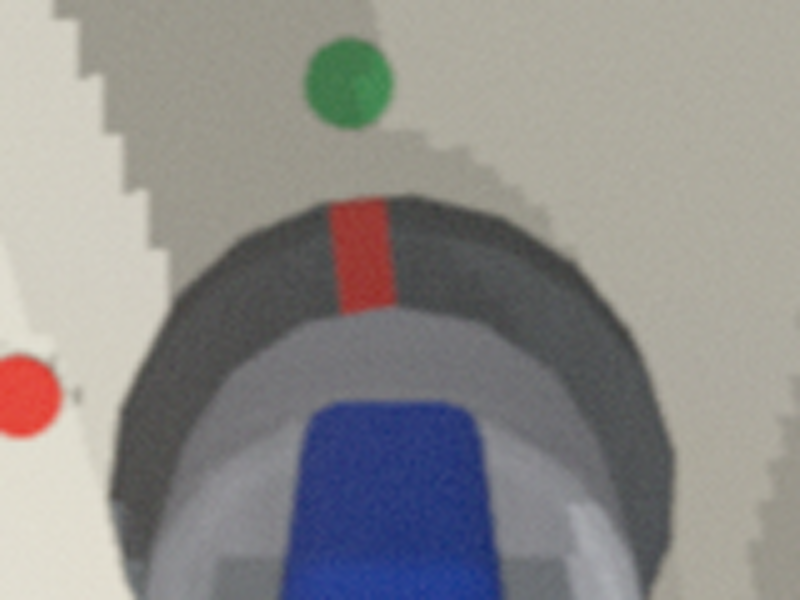

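Call:
{"fn": "jog_arm", "kwargs": {
  "moves": [
    [255,0,0,0,0,2,0],
    [255,0,0,0,0,0,0]
  ]
}}

```text
time_s: 16.75
tool_pos: [0.5621, 0.1481, 0.1267]
tcp_rot: [[-0.125, 0.001, 0.992], [-0.992, -0.0, -0.125], [0.0, -1.0, 0.001]]
contact_force: [-1.7, -1.5, 5.7]
grip_width: 0.0129
```

```bash
python3 st.py w14
```

```text
[0.5621 0.1481 0.1267] [-1.7 -1.5  5.7] [-0.216  0.215  0.294] -7.183298594009357
```

Call:
{"fn": "jog_arm", "kwargs": {
  "moves": [
    [255,0,0,0,0,2,0],
    [255,0,0,0,0,0,0]
  ]
}}

```text
time_s: 17.0
tool_pos: [0.562, 0.1481, 0.1267]
tcp_rot: [[-0.159, 0.0, 0.987], [-0.987, -0.0, -0.159], [0.0, -1.0, 0.001]]
contact_force: [-1.6, -0.5, 6.4]
grip_width: 0.0133
```

```bash
python3 st.py w15
```

```text
[0.562  0.1481 0.1267] [-1.6 -0.5  6.4] [-0.208  0.268  0.534] -9.144393485032683
```

View pics/w15k.png

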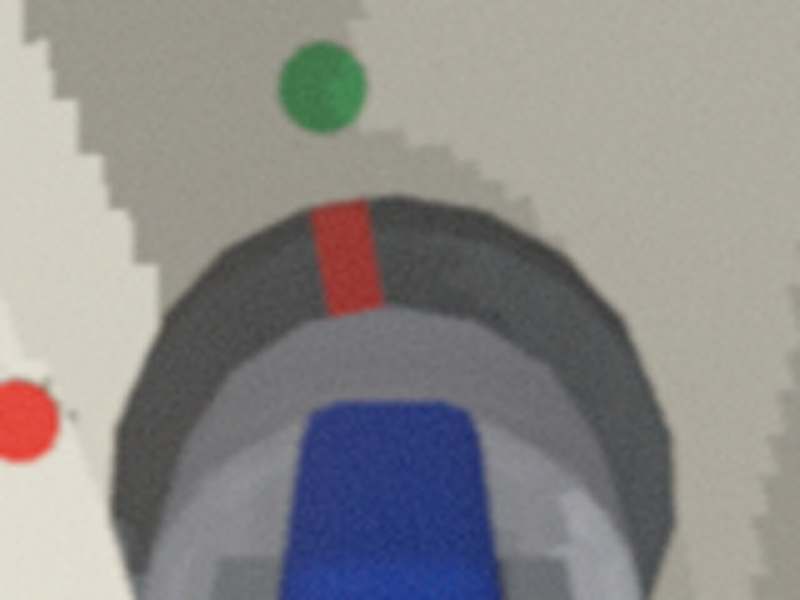

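Call:
{"fn": "jog_arm", "kwargs": {
  "moves": [
    [255,0,0,0,0,-2,0],
    [255,0,-1,0,0,-2.5,0],
    [255,0,-1,0,0,0,0],
    [255,0,-1,0,0,0,0],
    [255,0,0,0,0,0,0],
    [255,0,0,0,0,0,0]
  ]
}}

```text
time_s: 17.65
tool_pos: [0.562, 0.1481, 0.129]
tcp_rot: [[-0.082, -0.0, 0.997], [-0.997, -0.0, -0.082], [0.0, -1.0, -0.0]]
contact_force: [0.1, 0.2, 2.4]
grip_width: 0.0132
```

```bash
python3 st.py w16
```

```text
[0.562  0.1481 0.129 ] [0.1 0.2 2.4] [-0.178 -0.007  0.026] -4.714757946309603
```

View pics/w16k.png

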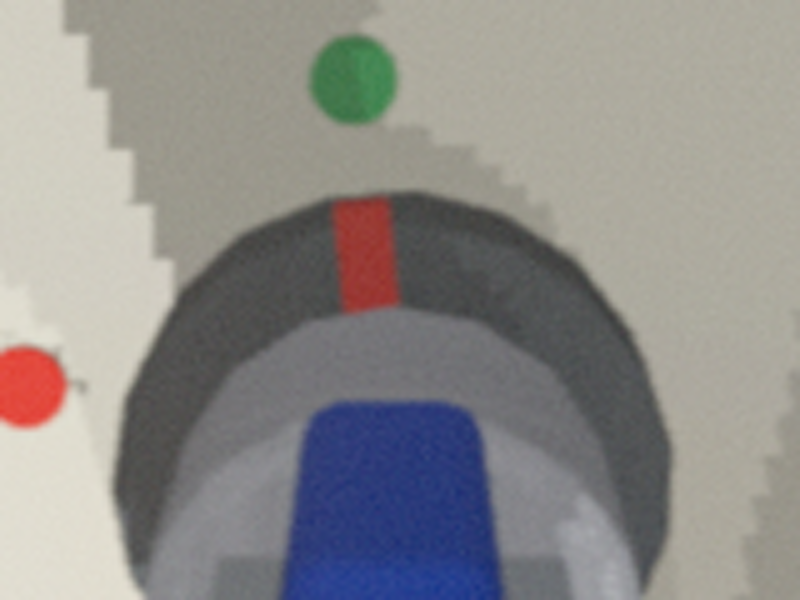

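Torque is unloaded and the push is small. The pointer still aligns with the green mark, so I can release.

Call:
{"fn": "jog_arm", "kwargs": {
  "moves": [
    [220,0,0,0,0,0,0],
    [180,0,0,0,0,0,0],
    [150,0,0,0,0,0,0],
    [135,0,0,0,0,0,0],
    [135,0,0,0,0,0,0],
    [135,0,0,0,0,0,0]
  ]
}}

```text
time_s: 18.3
tool_pos: [0.5618, 0.1482, 0.129]
tcp_rot: [[-0.082, -0.0, 0.997], [-0.997, -0.0, -0.082], [0.0, -1.0, -0.0]]
contact_force: [-0.1, 0.2, 0.6]
grip_width: 0.0399
```

```bash
python3 st.py w17
```

```text
[0.5618 0.1482 0.129 ] [-0.1  0.2  0.6] [-0.05  -0.024 -0.013] -4.695391310809393
```

View pics/w17.png

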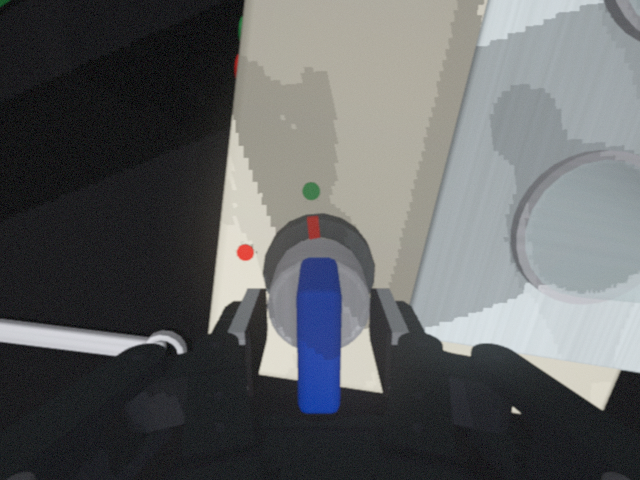

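Released, with the key standing free between the pads. I'll rise clear and check.

Call:
{"fn": "jog_arm", "kwargs": {
  "moves": [
    [135,0,-5,0,0,0,0],
    [135,0,-15,0,0,0,0],
    [135,0,-25,0,0,0,0],
    [135,0,-25,0,0,0,0],
    [135,0,-25,0,0,0,0],
    [135,25,-10,0,0,0,0],
    [135,25,0,0,0,0,0],
    [135,20,0,0,0,0,0],
    [135,0,0,0,0,0,0],
    [135,0,0,0,0,0,0]
  ]
}}

```text
time_s: 19.35
tool_pos: [0.5564, 0.0783, 0.2346]
tcp_rot: [[-0.083, 0.001, 0.997], [-0.997, 0.001, -0.083], [-0.001, -1.0, 0.001]]
contact_force: [0.1, 0.4, 0.5]
grip_width: 0.0404
```

```bash
python3 - <<'E'
from h import *
s=env.sense();print(s["tool_pos"],s["contact_force"])
c,i=snap("wrist","w18");crop(i,250,50,410,170,5,"w18k")
c,i=snap("scene","sc18");crop(i,365,150,435,220,8,"sc18k")
for z in (.091,.099,.129,.165): print(z,((proj(c,(.5628,.1477,z))-[365,150])*8).round(1))
c,i=snap("side","sd18");crop(i,290,130,360,200,8,"sd18k")
for z in (.091,.099,.129,.165): print(z,((proj(c,(.5628,.1477,z))-[290,130])*8).round(1))
E
```

```text
[0.55636562 0.07829089 0.23463212] [0.09983813 0.36958902 0.48763729]
0.091 [249.5 440.2]
0.099 [252.4 420.2]
0.129 [263.6 343.4]
0.165 [277.6 247.7]
0.091 [270.2 390.2]
0.099 [270.5 369. ]
0.129 [271.9 287.6]
0.165 [273.6 185.9]
```

View pics/w18.png

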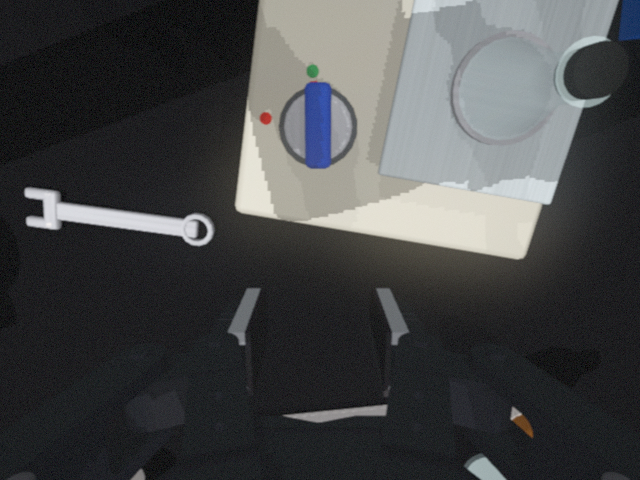

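View pics/sc18k.png

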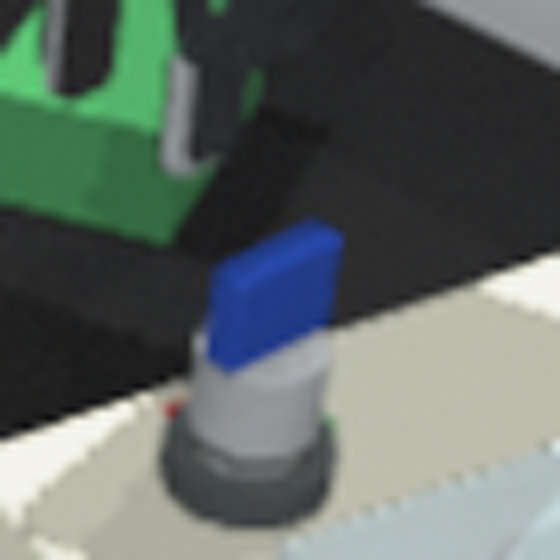

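View pics/sd18k.png

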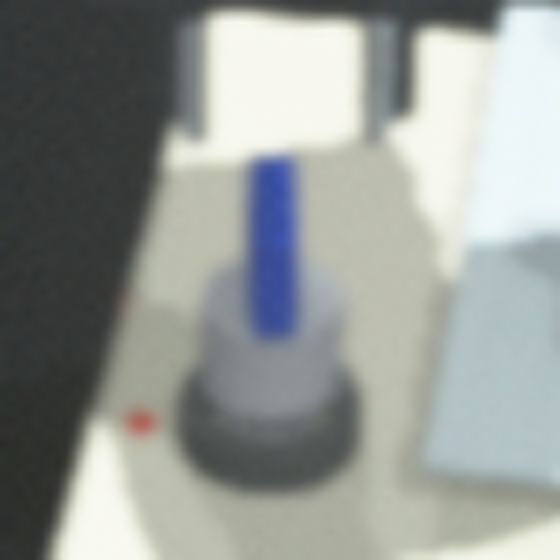

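```bash
python3 -c "
from station import env
print(env.finish_job())"
```

```text
the job is handed in; nothing more can be done
None
```

I took the blue lock key from the tray, pressed it home onto the spindle, turned it clockwise to its stop, and handed the job in. The run took about 19.5 s of the 61 s, and the hand-in gives no verdict, so the result below rests on my own checks.

- **Seating:** The push built up to about 14 N, then dropped to about 6 N as the balls clicked in and the post came back up. The highest push I read was far below the 25 N limit, and there was no sign of the key hitting the ring.
- **Turning:** The torque stayed near zero, then rose to 0.3 and then 0.5 N m, which I took as the hard stop. The red pointer then lined up with the green mark. I estimate the joint at about 1.3 rad, but this comes from the tool angle, the key's play and the pictures, since the joint itself cannot be read.
- **Final state:** I took the twist off, eased most of the push, opened the gripper and backed away. The last pictures show the key upright and centred, with the top of its bar within about 1 mm of the seated height. The tool force was near zero, so the robot was clear of everything.
- **Other objects:** I saw no sign that anything else moved, but I did not measure each item's position again at the end.

No check failed or disagreed. While turning, the wrist torque showed almost none of the 0.1 N m of stiffness the task describes, so I relied on the torque rise and the pointer to find the stop.

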